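# Load a reagent carrier with bottles in order of size

## Robot

A 6-joint arm with a two-finger parallel gripper is mounted at the origin on the work surface. World frame = base frame: x ahead of the robot, y to its left, z up, the work surface at z = 0. Lengths are in mm, angles in rad, forces in N, time in s.
With the tool pointing down it reaches from about 350 to 775 mm from the base axis. Payload 7.3 kg.
Tool frame: the origin (TCP) lies at the very end of the fingers, on their centre line; the grasp point (between the pads) lies 19 mm behind it; z points along the fingers, y is the line along which they close (so a half turn about z gives the same grasp; the last joint's range is limited). The gripper opens to 92 mm and grips with 3 to 60 N. Pads are 19 mm wide; open, the fingers measure 130 mm over their backs; the gripper's body (75 mm by 190 mm) begins 47 mm behind the grasp point.
Start: joints at [-1.284, 0.342, 1.524, -0, 1.275, -0.146], TCP at [220.216, -476.602, 226.741] pointing down, gripper open.
Joint ranges: [-2.53, 2.53], [-0.77, 2.02], [0.04, 2.7], [-1, 4.14], [0.28, 2.66], [-3.11, 3.11]. Speed limits (rad/s): [2.57, 2.57, 3.14, 3.14, 3.14, 3.14].

## Interface

Orientations are given as [roll, pitch, yaw] about the fixed x, y, z axes, in that order (R = Rz(yaw) Ry(pitch) Rx(roll)).
In Python, from plant import bot gives the robot as it stands.
- The arm moves only by the tool send_rows, never from a script. Its argument "rows" is a list of rows, each an object of numbers: "x", "y", "z": the shift along the tool's x, y, z in units of 0.2 m (1.0 is 0.2 m); "ax", "ay", "az": the turn, a rotation vector about the tool's x, y, z in units of 60 degrees (1.0 is 60 degrees); "jaw": the opening, from -1 (shut) to 1 (fully open), so that 0 is half open. In form: [{"x": .., "y": .., "z": .., "ax": .., "ay": .., "az": .., "jaw": ..}, ...]. A call has exactly 10 rows; each row is the pose to reach, as a shift and turn from the pose commanded when the call began, along the tool's axes at that moment; what a row does not reach only later rows make up. A row lasts 1/8 s, in which the tool goes at most 62.5 mm and 10.7 degrees, less where a joint would pass 70% of its speed; a pose out of reach is approached as far as the arm can. A call with a number of a shift or a turn outside -1 to 1 is refused whole. A call with a gripper value outside its range is refused whole. The fingers move at their own pace and stop on an object; the grip force is fixed at half the most. Time passes only in rows, so rows that repeat a pose let the fingers close, or fill a call up. It gives the time, the measured TCP pose, the force, the opening and the grip force at its end, in the units of the state.
- bot.get_obs(): the state, without advancing time (a new reading comes with each control period).
- bot.capture(name): name is "side" or "top" or "wrist"; returns (picture, depth): 400x640x3 uint8, red, green, blue; 400x640 float32, mm along the optical axis (not along the pixel's ray), 0 where there is no reading.
- bot.camera_model(name): a dict with "vertical_fov" (degrees; the focal length in pixels is half the picture's height over the tangent of half this angle, whatever the lens; pixels are square), "cx", "cy" (the principal point, pixels), "k1" (the pictures are not rectified: a ray, as slopes to the right and down, at radius r is drawn at 1 + k1 r^2 times it, then the intrinsics apply), "R" (3x3) and "t" (3): a world point X has camera coordinates R X + t; the wrist camera has in their place "T_tool_cam" (4x4, takes a point from camera to tool coordinates, whose origin is the TCP and whose axes are the flange's). Camera axes: x right, y down, z forward; pixel columns grow to the right and rows downward; lengths in mm; the calibration is good to about 2 mm. A picture is of the moment at which its call begins: read the wrist's pose just before it. camera_model takes no time and is no camera call.
- bot.close_job(): hands the job in; it is judged then, once.
The state is a dict: "time": time; "joint_positions": joint angles; "dq": joint speeds; "tau": joint torques, N m; "tool_pos": TCP position; "tcp_rot": TCP orientation; "contact_force": force on the tool from outside, world axes, zero at the start; "moment": the same for the moment, N m; "grip_width": finger opening in mm; "finger_force": force on a finger pad.
Only numpy, scipy, OpenCV 4.12 (cv2) and the standard library are available. Lean on these libraries where they do the work, as an engineer would, in place of code of your own. Each camera call takes 0.05 s, during which the arm holds its last target. There are 200 camera calls.

## Task

Load the reagent carrier: stand the four white bottles on its four round rubber pads in order of size, one in the middle of each pad, with the largest next to the carrier's black carry handle and the smallest at the other end. Keep every bottle upright all the time, set it down on its pad instead of dropping it, and leave the microtube rack where it stands.

Things in the scene. Friction and masses are not known exactly. Their poses are not given: they have to be found in the camera images.
- bottle_250: The largest of the four white screw-cap bottles (250 ml, closed). Round body 61 mm across, straight-sided from the foot up to 93 mm, then a sloping shoulder and the cap, 48 mm across and 22 mm tall; 133 mm tall over all; about 280 g. Origin at the centre of its underside, z up along its axis. Starts upright; grip it from above by the straight body or the cap (the cap, if the gripper is short).
- bottle_125: The second largest of the four white screw-cap bottles (125 ml, closed). Round body 51 mm across, straight-sided from the foot up to 64 mm, then a sloping shoulder and the cap, 43 mm across and 20 mm tall; 99 mm tall over all; about 145 g. Origin at the centre of its underside, z up along its axis. Starts upright; grip it from above by the straight body or the cap.
- bottle_60: The second smallest of the four white screw-cap bottles (60 ml, closed). Round body 39 mm across, straight-sided from the foot up to 57 mm, then a sloping shoulder and the cap, 33 mm across and 18 mm tall; 86 mm tall over all; about 75 g. Origin at the centre of its underside, z up along its axis. Starts upright; grip it from above by the straight body or the cap.
- bottle_30: The smallest of the four white screw-cap bottles (30 ml, closed). Round body 34 mm across, straight-sided from the foot up to 38 mm, then a sloping shoulder and the cap, 30 mm across and 16 mm tall; 64 mm tall over all; about 40 g. Origin at the centre of its underside, z up along its axis. Starts upright; grip it from above by the straight body or the cap.
- pad_a: One of four identical black rubber pads, 66 mm across, 2 mm thick, 88 mm apart in a straight row on the reagent carrier (fixed aluminium plate, 450 x 104 mm; its lips along the long sides are 16 mm above the bench). Origin at the centre of its underside, 12 mm above the bench (pad top 14 mm), z up. Its name says nothing of its place in the row, which changes: go by the distance from the handle.
- pad_b: One of four identical black rubber pads, 66 mm across, 2 mm thick, 88 mm apart in a straight row on the reagent carrier (fixed aluminium plate, 450 x 104 mm; its lips along the long sides are 16 mm above the bench). Origin at the centre of its underside, 12 mm above the bench (pad top 14 mm), z up. Its name says nothing of its place in the row, which changes: go by the distance from the handle.
- pad_c: One of four identical black rubber pads, 66 mm across, 2 mm thick, 88 mm apart in a straight row on the reagent carrier (fixed aluminium plate, 450 x 104 mm; its lips along the long sides are 16 mm above the bench). Origin at the centre of its underside, 12 mm above the bench (pad top 14 mm), z up. Its name says nothing of its place in the row, which changes: go by the distance from the handle.
- pad_d: One of four identical black rubber pads, 66 mm across, 2 mm thick, 88 mm apart in a straight row on the reagent carrier (fixed aluminium plate, 450 x 104 mm; its lips along the long sides are 16 mm above the bench). Origin at the centre of its underside, 12 mm above the bench (pad top 14 mm), z up. Its name says nothing of its place in the row, which changes: go by the distance from the handle.
- handle: Black arch-shaped carry handle, 80 mm wide, top 68 mm above the bench, at one end (either, by the start) of the carrier, in line with the pads. Origin at the centre of its foot, 12 mm above the bench; x runs across the carrier. The pads' centres are 75, 163, 251 and 339 mm from it. At the carrier's other end is a flat aluminium docking lug, 22 mm above the bench.
- tube_rack: A bystander: a blue-grey microtube rack, 86 mm (x) by 60 mm (y), 39 mm tall with the tubes in it, loose, standing among the bottles. Origin at the centre of its underside, z up. It stays where it is.

How it is judged (in metres and radians):
At the end, for the whole second after the job is handed in: Each bottle is upright (0.1 rad), at rest, within 15 mm of the centre of its pad and its foot within 6 mm of the pad's top: 250 ml nearest the handle, then 125, 60 and 30 ml. The tube rack is within 30 mm of its start ((horizontal distance between bottle_250 and pad_a below 0.015 m or horizontal distance between bottle_250 and pad_b below 0.015 m or horizontal distance between bottle_250 and pad_c below 0.015 m or horizontal distance between bottle_250 and pad_d below 0.015 m) and horizontal distance between bottle_250 and handle between 0.035 and 0.115 m and height (world z) of bottle_250 between 0.008 and 0.02 m and angle between each of bottle_250, bottle_125, bottle_60, bottle_30's own z axis and vertical below 0.1 rad and linear speed of each of bottle_250, bottle_125, bottle_60, bottle_30 below 0.02 m/s and angular speed of each of bottle_250, bottle_125, bottle_60, bottle_30 below 0.2 rad/s and (horizontal distance between bottle_125 and pad_a below 0.015 m or horizontal distance between bottle_125 and pad_b below 0.015 m or horizontal distance between bottle_125 and pad_c below 0.015 m or horizontal distance between bottle_125 and pad_d below 0.015 m) and horizontal distance between bottle_125 and handle between 0.123 and 0.203 m and height (world z) of bottle_125 between 0.008 and 0.02 m and (horizontal distance between bottle_60 and pad_a below 0.015 m or horizontal distance between bottle_60 and pad_b below 0.015 m or horizontal distance between bottle_60 and pad_c below 0.015 m or horizontal distance between bottle_60 and pad_d below 0.015 m) and horizontal distance between bottle_60 and handle between 0.211 and 0.291 m and height (world z) of bottle_60 between 0.008 and 0.02 m and (horizontal distance between bottle_30 and pad_a below 0.015 m or horizontal distance between bottle_30 and pad_b below 0.015 m or horizontal distance between bottle_30 and pad_c below 0.015 m or horizontal distance between bottle_30 and pad_d below 0.015 m) and horizontal distance between bottle_30 and handle between 0.299 and 0.379 m and height (world z) of bottle_30 between 0.008 and 0.02 m and distance of tube_rack from where it was at the start of the episode below 0.03 m); the robot touches nothing.
It fails at once if a bottle is tipped by more than 0.6 rad (angle between any of bottle_250, bottle_125, bottle_60, bottle_30's own z axis and vertical above 0.6 rad).
It fails at once if a bottle is dropped: it falls free of the fingers, faster than 0.3 m/s, more than 35 mm above the bench ((height (world z) of bottle_250 above 0.035 m and linear speed of bottle_250 above 0.3 m/s and contact force between bottle_250 and the fingers below 0.05 N) or (height (world z) of bottle_125 above 0.035 m and linear speed of bottle_125 above 0.3 m/s and contact force between bottle_125 and the fingers below 0.05 N) or (height (world z) of bottle_60 above 0.035 m and linear speed of bottle_60 above 0.3 m/s and contact force between bottle_60 and the fingers below 0.05 N) or (height (world z) of bottle_30 above 0.035 m and linear speed of bottle_30 above 0.3 m/s and contact force between bottle_30 and the fingers below 0.05 N)).
It fails at once if the tube rack is pushed more than 30 mm or tipped over (distance of tube_rack from where it was at the start of the episode above 0.03 m or angle between tube_rack's own z axis and vertical above 0.5 rad).
It also fails if it takes over 99 s, if anything falls off the work surface, if the arm or the gripper's body presses on something with over 40 N, if the wrist force passes 120 N, or if a joint passes its speed limit or range.

## Working session

There is one attempt and no reset: what is moved stays moved. The work goes in short steps, Python scripts to look and compute and a tool call to move; the robot and the scene stay as the last step left them, time stands still between calls to the robot, and variables do not carry over. Pictures are saved under pics/ and viewed, at most 14 in all, crops included, and the job is handed in when it is done.

Besides the shell and the picture viewer there is one more tool, called after ">>>" as a command line: name --argument value ..., lists and objects as JSON in quotes. send_rows: Moves the arm, as the interface text tells. Its arguments: {"type":"object","properties":{"rows":{"type":"array","items":{"type":"object","properties":{"x":{"type":"number","minimum":-1,"maximum":1},"y":{"type":"number","minimum":-1,"maximum":1},"z":{"type":"number","minimum":-1,"maximum":1},"ax":{"type":"number","minimum":-1,"maximum":1},"ay":{"type":"number","minimum":-1,"maximum":1},"az":{"type":"number","minimum":-1,"maximum":1},"jaw":{"type":"number"}}}}},"required":["rows"]}

```bash
mkdir -p pics; ls; python3 - <<'E'
from plant import bot
import cv2,numpy as np
o=bot.get_obs();print({k:np.round(v,3).tolist() for k,v in o.items()})
for n in("top","side"):
    p,d=bot.capture(n);cv2.imwrite(f"pics/{n}0.png",p[:,:,::-1]);np.save(f"{n}_d.npy",d)
    print(n,bot.camera_model(n))
print(bot.camera_model("wrist"))
E
```

```text
pics
{'time': 0.0, 'joint_positions': [-1.284, 0.343, 1.525, 0.0, 1.275, -0.146], 'dq': [-0.002, -0.0, -0.0, 0.001, 0.001, 0.0], 'tau': [0.001, -43.124, -24.422, 0.072, 0.056, -0.0], 'tool_pos': [220.104, -476.186, 226.036], 'tcp_rot': [-3.14, -0.0, 0.433], 'contact_force': [-0.211, 0.862, 0.066], 'moment': [0.007, -0.013, -0.031], 'finger_force': 0.0, 'grip_width': 92.357}
top {'vertical_fov': 50.77648317323414, 'cx': 318.61147845980054, 'cy': 197.38541801309017, 'k1': 0.036783562330664335, 'R': array([[-0.02652006, -0.99953895, -0.01478408],
       [-0.99009977,  0.0283031 , -0.13748229],
       [ 0.13783734,  0.01099167, -0.99039389]]), 't': array([ 38.40618106, 545.94744166, 896.61612833])}
side {'vertical_fov': 53.339326299034994, 'cx': 315.4516815729698, 'cy': 204.88172479050004, 'k1': 0.01873735074626888, 'R': array([[ 0.98320866, -0.18149265, -0.01900392],
       [-0.1469565 , -0.72574052, -0.67208964],
       [ 0.10818742,  0.6635971 , -0.74022589]]), 't': array([-546.00065747,  117.78253376,  866.65750872])}
{'vertical_fov': 59.72516551652483, 'cx': 321.85401253181595, 'cy': 203.8493425721706, 'k1': -0.001980418857289859, 'T_tool_cam': array([[ 1.24169420e-03, -9.66299945e-01, -2.57415763e-01,
         6.85246978e+01],
       [ 9.99998301e-01,  1.55054695e-03, -9.96836168e-04,
         1.84547289e+00],
       [ 1.36237796e-03, -2.57414088e-01,  9.66300228e-01,
        -1.58442269e+02],
       [ 0.00000000e+00,  0.00000000e+00,  0.00000000e+00,
         1.00000000e+00]])}
```

View pics/top0.png

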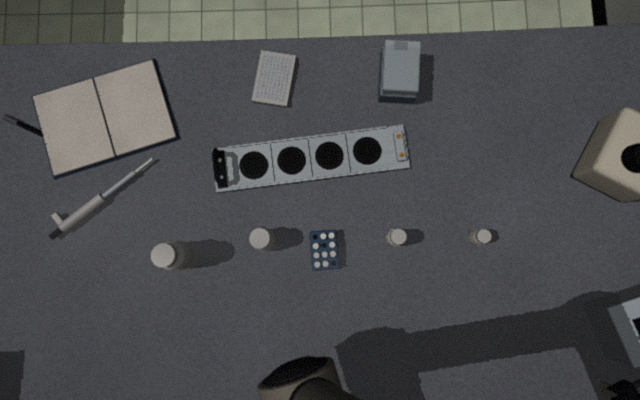

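View pics/side0.png

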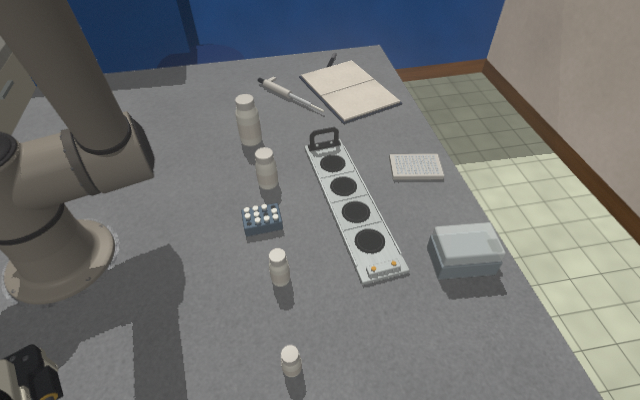

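Top view: the handle is at (220,168) and the pads run from (254,165) to (367,151). Caps: 250 at (163,256), 125 at (260,239), 60 at (397,237), 30 at (484,236); the rack is at (324,251). The side view agrees.

```bash
cat > h.py <<'E'
import numpy as np,cv2
from scipy.spatial.transform import Rotation as Ro
from plant import bot
def cam(n,o=None):
    m=bot.camera_model(n);f=200/np.tan(np.radians(m["vertical_fov"]/2))
    if n=="wrist":
        T=np.eye(4);T[:3,:3]=Ro.from_euler("xyz",o["tcp_rot"]).as_matrix();T[:3,3]=o["tool_pos"]
        T=T@m["T_tool_cam"];R,c=T[:3,:3],T[:3,3]
    else: R=m["R"].T;c=-R@m["t"]
    return m,f,R,c
def rays(C,uv):
    m,f,R,c=C;uv=np.asarray(uv,float).reshape(-1,1,2)
    K=np.array([[f,0,m["cx"]],[0,f,m["cy"]],[0,0,1.]])
    p=cv2.undistortPoints(uv,K,np.array([m["k1"],0,0,0.]))[:,0]
    return np.c_[p,np.ones(len(p))]
def plane(C,uv,z):
    d=rays(C,uv)@C[2].T;return C[3]+d*((z-C[3][2])/d[:,2])[:,None]
def cloud(C,depth):
    v,u=np.mgrid[:400,:640];r=rays(C,np.c_[u.ravel(),v.ravel()])
    return ((r*depth.reshape(-1,1))@C[2].T+C[3]).reshape(400,640,3)
B={"250":133,"125":99,"60":86,"30":64}
E
python3 - <<'E'
from h import *
C=cam("top");im=cv2.imread("pics/top0.png");d=np.load("top_d.npy");P=cloud(C,d)
for n,(u,v) in dict(zip(B,[(163,256),(260,239),(397,237),(484,236)])).items():
    H=B[n];m=np.zeros((400,640),bool);m[v-25:v+25,u-25:u+25]=1
    m&=(abs(P[...,2]-H)<9);yx=np.argwhere(m);print(n,len(yx),P[m][:,2].mean(),plane(C,yx[:,::-1].mean(0)+0,H).round(1), P[m].mean(0).round(1),np.ptp(P[m],axis=0).round(0))
g=im.max(2);m=np.zeros((400,640),np.uint8);m[125:190,205:410]=(g[125:190,205:410]<50)
n,l,s,c=cv2.connectedComponentsWithStats(m)
for i in range(1,n):
    if s[i,4]>100: print(s[i],c[i].round(1),plane(C,c[i],14).round(1))
m=(P[...,2]>25)&(P[...,2]<60);m[:225]=0;m[275:]=0;m[:,:300]=0;m[:,345:]=0
print("rack",P[m].min(0),P[m].max(0))
m=(P[...,2]>45);m[:140]=0;m[195:]=0;m[:,:200]=0;m[:,240:]=0
print("handle",P[m].mean(0),P[m].min(0),P[m].max(0))
E
```

```text
250 485 132.363261050893 [[429.5 329.3 133. ]] [429.5 329.6 132.4] [45. 46. 13.]
125 348 97.99510594525373 [[458.1 146.3  99. ]] [458.1 146.5  98. ] [41. 42. 13.]
60 200 84.56112835129748 [[ 454.5 -138.3   86. ]] [ 454.5 -138.6   84.6] [31. 31. 12.]
30 166 62.23727719945235 [[ 452.2 -321.1   64. ]] [ 452.2 -321.7   62.2] [28. 29. 12.]
[354 138  27  26 576] [366.8 150.4] [[656.3 -90.3  14. ]]
[316 142  27  27 577] [328.9 155.2] [[647.6  -2.8  14. ]]
[278 147  27  27 581] [291.2 159.9] [[639.   84.5  14. ]]
[212 148  16  40 436] [219.4 167.6] [[625.8 250.1  14. ]]
[240 152  28  27 583] [253.3 164.9] [[629.8 172.   14. ]]
rack [387.96987241 -15.51772963  25.00661165] [474.91918498  47.05746096  42.61800693]
handle [608.81962579 232.45053452 113.09340899] [417.9737859   13.08115707  45.48064706] [660.94494412 255.27820884 963.62903808]
```

```bash
cat >> h.py <<'E'
def go(x,y,z,yaw=1.671):
    o=bot.get_obs();R=Ro.from_euler("xyz",o["tcp_rot"]);t=R.inv().apply(np.array([x,y,z])-o["tool_pos"])/200
    a=(R.inv()*Ro.from_euler("xyz",[np.pi,0,yaw])).as_rotvec()/np.radians(60)
    print("t",o["time"],"pos",np.round(o["tool_pos"],1),"shift",t.round(3),"turn",a.round(3),"w",o["grip_width"],o["finger_force"])
E
python3 -c "
from h import *
go(452,-321,150)"
```

```text
t 0.1 pos [ 220.1 -476.2  226.1] shift [ 1.378 -0.218  0.381] turn [-1.000e-03 -1.000e-03 -1.182e+00] w 91.42871308583267 0.0
```

>>> send_rows --rows '[{"x":0.1,"y":-0.02,"az":-0.1},{"x":0.2,"y":-0.04,"az":-0.25},{"x":0.35,"y":-0.06,"az":-0.4},{"x":0.5,"y":-0.08,"az":-0.55},{"x":0.7,"y":-0.1,"az":-0.7},{"x":0.85,"y":-0.13,"az":-0.85},{"x":0.95,"y":-0.15,"az":-0.98},{"x":0.95,"y":-0.15,"az":-0.98},{"x":0.95,"y":-0.15,"az":-0.98},{"x":0.95,"y":-0.15,"az":-0.98}]'

```text
schema error: expected keys x, y, z, ax, ay, az, jaw
```

```bash
python3 -c "
from h import *
go(452,-321,120)"
```

```text
t 0.1 pos [ 220.1 -476.2  226.1] shift [ 1.378 -0.218  0.531] turn [-1.000e-03 -1.000e-03 -1.182e+00] w 91.42871308583267 0.0
```

>>> send_rows --rows '[{"x":0.1,"y":-0.02,"z":0,"ax":0,"ay":0,"jaw":1,"az":-0.1},{"x":0.2,"y":-0.04,"z":0,"ax":0,"ay":0,"jaw":1,"az":-0.25},{"x":0.35,"y":-0.06,"z":0,"ax":0,"ay":0,"jaw":1,"az":-0.4},{"x":0.5,"y":-0.08,"z":0,"ax":0,"ay":0,"jaw":1,"az":-0.55},{"x":0.7,"y":-0.1,"z":0,"ax":0,"ay":0,"jaw":1,"az":-0.7},{"x":0.85,"y":-0.13,"z":0,"ax":0,"ay":0,"jaw":1,"az":-0.85},{"x":0.95,"y":-0.15,"z":0,"ax":0,"ay":0,"jaw":1,"az":-0.98},{"x":0.95,"y":-0.15,"z":0,"ax":0,"ay":0,"jaw":1,"az":-0.98},{"x":0.95,"y":-0.15,"z":0,"ax":0,"ay":0,"jaw":1,"az":-0.98},{"x":0.95,"y":-0.15,"z":0,"ax":0,"ay":0,"jaw":1,"az":-0.98}]'

```text
time: 1.35
tool_pos: [379.4, -370.3, 226.7]
tcp_rot: [-3.141, 0.0, 1.456]
contact_force: [-0.6, -0.6, 0.5]
grip_width: 91.7
finger_force: 0.0
```

```bash
python3 -c "
from h import *
go(452,-321,120)"
```

```text
t 1.35 pos [ 379.4 -370.3  226.7] shift [0.286 0.333 0.533] turn [-0.     0.    -0.205] w 91.68977794770458 0.0
```

>>> send_rows --rows '[{"x":0.07,"y":0.08,"z":0.1,"ax":0,"ay":0,"az":-0.1,"jaw":1},{"x":0.14,"y":0.17,"z":0.2,"ax":0,"ay":0,"az":-0.2,"jaw":1},{"x":0.22,"y":0.25,"z":0.3,"ax":0,"ay":0,"az":-0.205,"jaw":1},{"x":0.286,"y":0.333,"z":0.4,"ax":0,"ay":0,"az":-0.205,"jaw":1},{"x":0.286,"y":0.333,"z":0.5,"ax":0,"ay":0,"az":-0.205,"jaw":1},{"x":0.286,"y":0.333,"z":0.533,"ax":0,"ay":0,"az":-0.205,"jaw":1},{"x":0.286,"y":0.333,"z":0.533,"ax":0,"ay":0,"az":-0.205,"jaw":1},{"x":0.286,"y":0.333,"z":0.533,"ax":0,"ay":0,"az":-0.205,"jaw":1},{"x":0.286,"y":0.333,"z":0.533,"ax":0,"ay":0,"az":-0.205,"jaw":1},{"x":0.286,"y":0.333,"z":0.533,"ax":0,"ay":0,"az":-0.205,"jaw":1}]'

```text
time: 2.6
tool_pos: [452.8, -320.5, 120.6]
tcp_rot: [3.141, 0.001, 1.674]
contact_force: [0.4, -0.0, 0.1]
grip_width: 91.5
finger_force: 0.0
```

```bash
python3 -c "
from h import *
go(452,-321,13)
o=bot.get_obs();C=cam('wrist',o);p,d=bot.capture('wrist');cv2.imwrite('pics/w1.png',p[:,:,::-1]);P=cloud(C,d)
m=(abs(P[...,2]-64)<6)&(np.hypot(P[...,0]-452,P[...,1]+321)<25);print(m.sum(),P[m].mean(0),P[m].min(0),P[m].max(0))"
```

```text
t 2.6 pos [ 452.8 -320.5  120.6] shift [-0.002 -0.004  0.538] turn [0.001 0.001 0.002] w 91.54687526302197 0.0
1603 [ 454.16273572 -324.43946079   64.12030296] [ 439.61129952 -339.84759288   58.06774986] [ 469.10905594 -310.5860869    66.25383152]
```

View pics/w1.png

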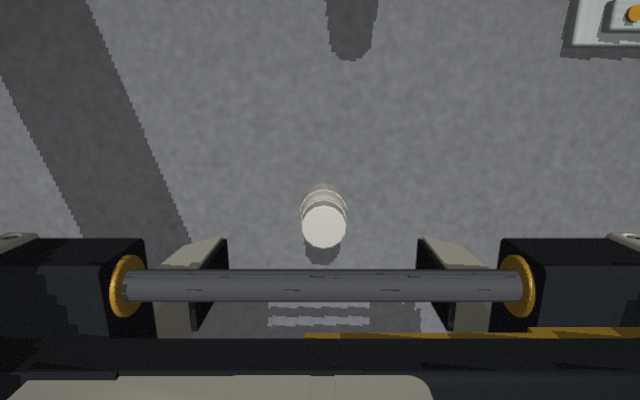

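Wrist view: the 30 ml cap is at (323,225), centred between the fingers. I'll descend and grip the body.

>>> send_rows --rows '[{"x":-0.01,"y":0,"z":0.12,"ax":0,"ay":0,"az":0,"jaw":1},{"x":-0.01,"y":0,"z":0.25,"ax":0,"ay":0,"az":0,"jaw":1},{"x":-0.01,"y":0,"z":0.4,"ax":0,"ay":0,"az":0,"jaw":1},{"x":-0.01,"y":0,"z":0.5,"ax":0,"ay":0,"az":0,"jaw":1},{"x":-0.01,"y":0,"z":0.538,"ax":0,"ay":0,"az":0,"jaw":1},{"x":-0.01,"y":0,"z":0.538,"ax":0,"ay":0,"az":0,"jaw":1},{"x":-0.01,"y":0,"z":0.538,"ax":0,"ay":0,"az":0,"jaw":-0.5},{"x":-0.01,"y":0,"z":0.538,"ax":0,"ay":0,"az":0,"jaw":-0.5},{"x":-0.01,"y":0,"z":0.538,"ax":0,"ay":0,"az":0,"jaw":-0.5},{"x":-0.01,"y":0,"z":0.538,"ax":0,"ay":0,"az":0,"jaw":-0.5}]'

```text
time: 3.9
tool_pos: [453.0, -322.4, 12.8]
tcp_rot: [3.141, 0.0, 1.674]
contact_force: [0.6, -0.3, 0.4]
grip_width: 56.2
finger_force: 0.0
```

```bash
python3 -c "
from h import *
go(452,-321,100)
go(656,-90,100)
C=cam('wrist',bot.get_obs());d=bot.capture('wrist')[1];P=cloud(C,d);print(P[275:298:4,[250,400]]-bot.get_obs()['tool_pos'])"
```

```text
t 3.9 pos [ 453.  -322.4   12.8] shift [ 0.007 -0.004 -0.436] turn [0.    0.    0.003] w 56.23952879000617 0.0
t 3.9 pos [ 453.  -322.4   12.8] shift [ 1.051  1.129 -0.436] turn [0.    0.    0.003] w 56.23952879000617 0.0
[[[-19.85013671  26.63441756  81.18758147]
  [ 16.46722341  30.26670872  80.79699801]]

 [[-19.65723877  25.99020903  81.98219894]
  [ 16.07857405  30.12040274  82.69290126]]

 [[-19.26449355  25.9915679   83.9354484 ]
  [ 16.31771515  28.96598622  82.45869318]]

 [[-19.30774714  24.63748963  83.37462771]
  [ 16.07765304  28.61270128  83.82682197]]

 [[-19.15898923  23.89673712  83.92524108]
  [ 16.33374996  27.425959    83.53899156]]

 [[-19.13666315  22.73270498  83.73913336]
  [ 16.6190635   26.17728995  83.16331998]]]
```

>>> send_rows --rows '[{"x":0,"y":0,"z":0,"ax":0,"ay":0,"az":0,"jaw":-0.7},{"x":0,"y":0,"z":0,"ax":0,"ay":0,"az":0,"jaw":-0.7},{"x":0,"y":0,"z":0,"ax":0,"ay":0,"az":0,"jaw":-0.7},{"x":0,"y":0,"z":0,"ax":0,"ay":0,"az":0,"jaw":-0.7},{"x":0,"y":0,"z":0,"ax":0,"ay":0,"az":0,"jaw":-0.7},{"x":0,"y":0,"z":0,"ax":0,"ay":0,"az":0,"jaw":-0.7},{"x":0,"y":0,"z":-0.05,"ax":0,"ay":0,"az":0,"jaw":-0.7},{"x":0,"y":0,"z":-0.15,"ax":0,"ay":0,"az":0,"jaw":-0.7},{"x":0,"y":0,"z":-0.27,"ax":0,"ay":0,"az":0,"jaw":-0.7},{"x":0,"y":0,"z":-0.38,"ax":0,"ay":0,"az":0,"jaw":-0.7}]'

```text
time: 5.2
tool_pos: [453.0, -322.3, 90.0]
tcp_rot: [3.141, 0.001, 1.674]
contact_force: [0.7, 0.8, -0.3]
grip_width: 33.4
finger_force: 30.0
```

```bash
python3 -c "
from h import *
go(656,-90,100)"
```

```text
t 5.2 pos [ 453.  -322.3   90. ] shift [ 1.051  1.129 -0.05 ] turn [0.    0.001 0.003] w 33.42343168684101 29.99965191117738
```

>>> send_rows --rows '[{"x":0.04,"y":0.04,"z":-0.03,"ax":0,"ay":0,"az":0,"jaw":-0.7},{"x":0.12,"y":0.12,"z":-0.05,"ax":0,"ay":0,"az":0,"jaw":-0.7},{"x":0.24,"y":0.25,"z":-0.05,"ax":0,"ay":0,"az":0,"jaw":-0.7},{"x":0.36,"y":0.38,"z":-0.05,"ax":0,"ay":0,"az":0,"jaw":-0.7},{"x":0.48,"y":0.51,"z":-0.05,"ax":0,"ay":0,"az":0,"jaw":-0.7},{"x":0.6,"y":0.64,"z":-0.05,"ax":0,"ay":0,"az":0,"jaw":-0.7},{"x":0.72,"y":0.77,"z":-0.05,"ax":0,"ay":0,"az":0,"jaw":-0.7},{"x":0.83,"y":0.89,"z":-0.05,"ax":0,"ay":0,"az":0,"jaw":-0.7},{"x":0.9,"y":0.97,"z":-0.05,"ax":0,"ay":0,"az":0,"jaw":-0.7},{"x":0.92,"y":0.99,"z":-0.05,"ax":0,"ay":0,"az":0,"jaw":-0.7}]'

```text
time: 6.45
tool_pos: [631.3, -117.7, 98.0]
tcp_rot: [-3.141, -0.0, 1.675]
contact_force: [-0.6, -0.0, 0.1]
grip_width: 33.0
finger_force: 30.0
```

```bash
python3 -c "
from h import *
go(656,-90,60)
o=bot.get_obs();C=cam('wrist',o);p,d=bot.capture('wrist');cv2.imwrite('pics/w2.png',p[:,:,::-1])"
```

```text
t 6.45 pos [ 631.3 -117.7   98. ] shift [0.125 0.137 0.19 ] turn [-0.001 -0.     0.004] w 33.017209268895805 29.99966997098106
```

View pics/w2.png

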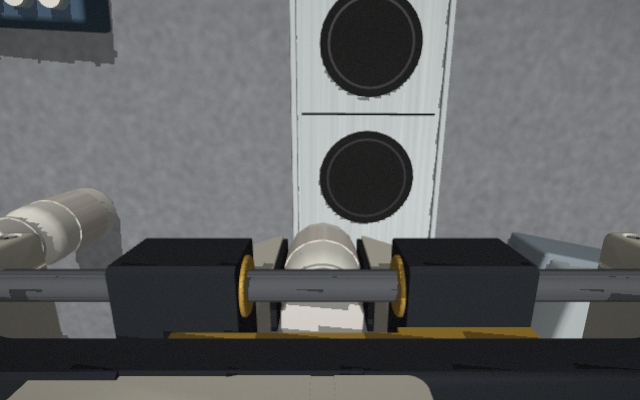

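Wrist view: the end pad is at (366,177), the next pad at (371,46), and the held bottle at (320,250). Refine the pad positions from here.

```bash
python3 -c "
from h import *
o=bot.get_obs();C=cam('wrist',o);print(plane(C,[[366,177],[371,46]],14))"
```

```text
[[659.89261074 -92.27332802  14.        ]
 [651.37973594  -7.2730431   14.        ]]
```

>>> send_rows --rows '[{"x":0.03,"y":0.04,"z":0.0,"ax":0,"ay":0,"az":0,"jaw":-0.7},{"x":0.07,"y":0.08,"z":0.0,"ax":0,"ay":0,"az":0,"jaw":-0.7},{"x":0.105,"y":0.125,"z":0.02,"ax":0,"ay":0,"az":0,"jaw":-0.7},{"x":0.118,"y":0.144,"z":0.1,"ax":0,"ay":0,"az":0,"jaw":-0.7},{"x":0.118,"y":0.144,"z":0.18,"ax":0,"ay":0,"az":0,"jaw":-0.7},{"x":0.118,"y":0.144,"z":0.25,"ax":0,"ay":0,"az":0,"jaw":-0.7},{"x":0.118,"y":0.144,"z":0.3,"ax":0,"ay":0,"az":0,"jaw":-0.7},{"x":0.118,"y":0.144,"z":0.33,"ax":0,"ay":0,"az":0,"jaw":-0.7},{"x":0.118,"y":0.144,"z":0.345,"ax":0,"ay":0,"az":0,"jaw":-0.7},{"x":0.118,"y":0.144,"z":0.35,"ax":0,"ay":0,"az":0,"jaw":-0.7}]'

```text
time: 7.75
tool_pos: [657.3, -92.5, 28.7]
tcp_rot: [3.141, 0.0, 1.674]
contact_force: [-0.1, -0.3, -0.8]
grip_width: 32.9
finger_force: 30.0
```

```bash
python3 -c "
from h import *
go(657.5,-91.2,27)"
```

```text
t 7.75 pos [657.3 -92.5  28.7] shift [0.007 0.001 0.009] turn [0.001 0.    0.003] w 32.86003710756984 29.999761378009566
```

>>> send_rows --rows '[{"x":0.004,"y":0,"z":0.004,"ax":0,"ay":0,"az":0,"jaw":-0.7},{"x":0.004,"y":0,"z":0.008,"ax":0,"ay":0,"az":0,"jaw":-0.7},{"x":0.004,"y":0,"z":0.008,"ax":0,"ay":0,"az":0,"jaw":0.2},{"x":0.004,"y":0,"z":0.008,"ax":0,"ay":0,"az":0,"jaw":0.5},{"x":0.004,"y":0,"z":0.008,"ax":0,"ay":0,"az":0,"jaw":0.5},{"x":0.004,"y":0,"z":0.008,"ax":0,"ay":0,"az":0,"jaw":0.5},{"x":0.004,"y":0,"z":-0.1,"ax":0,"ay":0,"az":0,"jaw":0.5},{"x":0.004,"y":0,"z":-0.25,"ax":0,"ay":0,"az":0,"jaw":0.5},{"x":0.004,"y":0,"z":-0.4,"ax":0,"ay":0,"az":0,"jaw":0.6},{"x":0.004,"y":0,"z":-0.5,"ax":0,"ay":0,"az":0,"jaw":0.6}]'

```text
time: 9.0
tool_pos: [657.5, -91.8, 130.3]
tcp_rot: [3.14, 0.001, 1.674]
contact_force: [0.3, 0.6, -0.8]
grip_width: 73.3
finger_force: 0.0
```

```bash
python3 -c "
from h import *
go(455,-140,120)
o=bot.get_obs();C=cam('wrist',o);p,d=bot.capture('wrist');P=cloud(C,d)
m=(abs(P[...,2]-78)<4)&(np.hypot(P[...,0]-657,P[...,1]+92)<25);print(m.sum(),P[m].mean(0))
p,d=bot.capture('side');cv2.imwrite('pics/s1.png',cv2.resize(p[:,:,::-1][150:350,200:450],None,fx=2,fy=2))"
```

```text
t 9.0 pos [657.5 -91.8 130.3] shift [-0.136 -1.032  0.05 ] turn [0.002 0.001 0.003] w 73.32456368764358 0.0
1632 [657.38876623 -94.30465083  78.22549393]
```

View pics/s1.png

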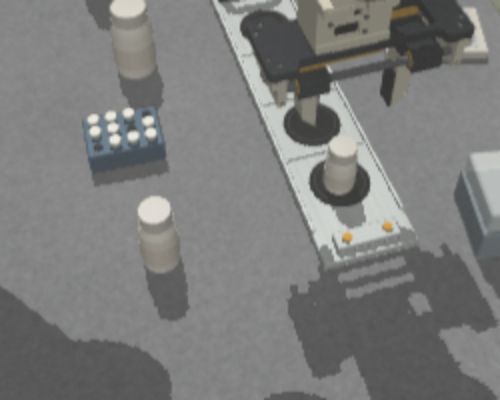

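The side view shows the 30 ml bottle upright near the middle of the end pad (340,180 in the crop). Next is the 60 ml.

>>> send_rows --rows '[{"x":-0.02,"y":-0.1,"z":0,"ax":0,"ay":0,"az":0,"jaw":1},{"x":-0.04,"y":-0.25,"z":0,"ax":0,"ay":0,"az":0,"jaw":1},{"x":-0.06,"y":-0.4,"z":0,"ax":0,"ay":0,"az":0,"jaw":1},{"x":-0.08,"y":-0.55,"z":0,"ax":0,"ay":0,"az":0,"jaw":1},{"x":-0.1,"y":-0.7,"z":0,"ax":0,"ay":0,"az":0,"jaw":1},{"x":-0.12,"y":-0.85,"z":0,"ax":0,"ay":0,"az":0,"jaw":1},{"x":-0.136,"y":-0.95,"z":0,"ax":0,"ay":0,"az":0,"jaw":1},{"x":-0.136,"y":-1,"z":0,"ax":0,"ay":0,"az":0,"jaw":1},{"x":-0.136,"y":-1,"z":0,"ax":0,"ay":0,"az":0,"jaw":1},{"x":-0.136,"y":-1,"z":0,"ax":0,"ay":0,"az":0,"jaw":1}]'

```text
time: 10.35
tool_pos: [461.6, -139.2, 128.4]
tcp_rot: [3.141, 0.0, 1.674]
contact_force: [1.4, -0.1, -0.3]
grip_width: 91.7
finger_force: 0.0
```

```bash
python3 -c "
from h import *
o=bot.get_obs();C=cam('wrist',o);p,d=bot.capture('wrist');P=cloud(C,d)
m=(abs(P[...,2]-86)<4)&(np.hypot(P[...,0]-455,P[...,1]+140)<30);print(m.sum(),P[m].mean(0))
go(455,-140,25)"
```

```text
2149 [ 457.07551683 -141.3857791    86.18605195]
t 10.4 pos [ 461.6 -139.2  128.4] shift [-0.    -0.034  0.517] turn [0.    0.    0.003] w 91.85847687812804 0.0
```

>>> send_rows --rows '[{"x":0,"y":-0.025,"z":0.1,"ax":0,"ay":0,"az":0,"jaw":0.5},{"x":0,"y":-0.028,"z":0.25,"ax":0,"ay":0,"az":0,"jaw":0.5},{"x":0,"y":-0.028,"z":0.4,"ax":0,"ay":0,"az":0,"jaw":0.5},{"x":0,"y":-0.028,"z":0.5,"ax":0,"ay":0,"az":0,"jaw":0.5},{"x":0,"y":-0.028,"z":0.517,"ax":0,"ay":0,"az":0,"jaw":0.5},{"x":0,"y":-0.028,"z":0.517,"ax":0,"ay":0,"az":0,"jaw":-0.6},{"x":0,"y":-0.028,"z":0.517,"ax":0,"ay":0,"az":0,"jaw":-0.6},{"x":0,"y":-0.028,"z":0.517,"ax":0,"ay":0,"az":0,"jaw":-0.6},{"x":0,"y":-0.028,"z":0.517,"ax":0,"ay":0,"az":0,"jaw":-0.6},{"x":0,"y":-0.028,"z":0.517,"ax":0,"ay":0,"az":0,"jaw":-0.6}]'

```text
time: 11.65
tool_pos: [455.8, -140.0, 25.7]
tcp_rot: [3.14, 0.001, 1.674]
contact_force: [0.8, -0.8, 4.5]
grip_width: 38.6
finger_force: 30.0
```

```bash
python3 -c "
from h import *
go(649,-4.5,120)"
```

```text
t 11.65 pos [ 455.8 -140.    25.7] shift [ 0.574  1.031 -0.471] turn [0.001 0.001 0.003] w 38.593358451700134 30.000835256651044
```

>>> send_rows --rows '[{"x":0,"y":0,"z":-0.05,"ax":0,"ay":0,"az":0,"jaw":-0.6},{"x":0,"y":0,"z":-0.15,"ax":0,"ay":0,"az":0,"jaw":-0.6},{"x":0,"y":0,"z":-0.27,"ax":0,"ay":0,"az":0,"jaw":-0.6},{"x":0,"y":0.02,"z":-0.4,"ax":0,"ay":0,"az":0,"jaw":-0.6},{"x":0.05,"y":0.1,"z":-0.47,"ax":0,"ay":0,"az":0,"jaw":-0.6},{"x":0.12,"y":0.22,"z":-0.5,"ax":0,"ay":0,"az":0,"jaw":-0.6},{"x":0.2,"y":0.35,"z":-0.5,"ax":0,"ay":0,"az":0,"jaw":-0.6},{"x":0.28,"y":0.48,"z":-0.5,"ax":0,"ay":0,"az":0,"jaw":-0.6},{"x":0.35,"y":0.6,"z":-0.5,"ax":0,"ay":0,"az":0,"jaw":-0.6},{"x":0.4,"y":0.7,"z":-0.5,"ax":0,"ay":0,"az":0,"jaw":-0.6}]'

```text
time: 12.9
tool_pos: [586.8, -45.0, 125.3]
tcp_rot: [-3.141, -0.0, 1.674]
contact_force: [-0.7, -0.1, -0.5]
grip_width: 38.2
finger_force: 30.0
```

```bash
python3 -c "
from h import *
go(649.2,-4.5,41.5)"
```

```text
t 12.9 pos [586.8 -45.  125.3] shift [0.169 0.332 0.419] turn [-0.001 -0.     0.003] w 38.20433713960607 29.9972080020234
```

>>> send_rows --rows '[{"x":0.05,"y":0.1,"z":0,"ax":0,"ay":0,"az":0,"jaw":-0.6},{"x":0.1,"y":0.21,"z":0,"ax":0,"ay":0,"az":0,"jaw":-0.6},{"x":0.15,"y":0.3,"z":0.02,"ax":0,"ay":0,"az":0,"jaw":-0.6},{"x":0.169,"y":0.332,"z":0.1,"ax":0,"ay":0,"az":0,"jaw":-0.6},{"x":0.169,"y":0.332,"z":0.21,"ax":0,"ay":0,"az":0,"jaw":-0.6},{"x":0.169,"y":0.332,"z":0.31,"ax":0,"ay":0,"az":0,"jaw":-0.6},{"x":0.169,"y":0.332,"z":0.37,"ax":0,"ay":0,"az":0,"jaw":-0.6},{"x":0.169,"y":0.332,"z":0.4,"ax":0,"ay":0,"az":0,"jaw":-0.6},{"x":0.169,"y":0.332,"z":0.412,"ax":0,"ay":0,"az":0,"jaw":-0.6},{"x":0.169,"y":0.332,"z":0.418,"ax":0,"ay":0,"az":0,"jaw":-0.6}]'

```text
time: 14.15
tool_pos: [649.3, -5.5, 42.0]
tcp_rot: [3.141, 0.0, 1.674]
contact_force: [-0.7, -0.1, -1.0]
grip_width: 38.4
finger_force: 30.0
```

```bash
python3 -c "
from h import *
go(649.2,-4.5,39.7)
print(bot.get_obs()['contact_force'])
p,d=bot.capture('side');cv2.imwrite('pics/s2.png',cv2.resize(p[:,:,::-1][130:330,200:450],None,fx=3,fy=3))"
```

```text
t 14.15 pos [649.3  -5.5  42. ] shift [ 0.005 -0.     0.012] turn [0.001 0.    0.003] w 38.4413935525321 29.99761694809422
[-0.74706068 -0.09376714 -0.95214116]
```

View pics/s2.png

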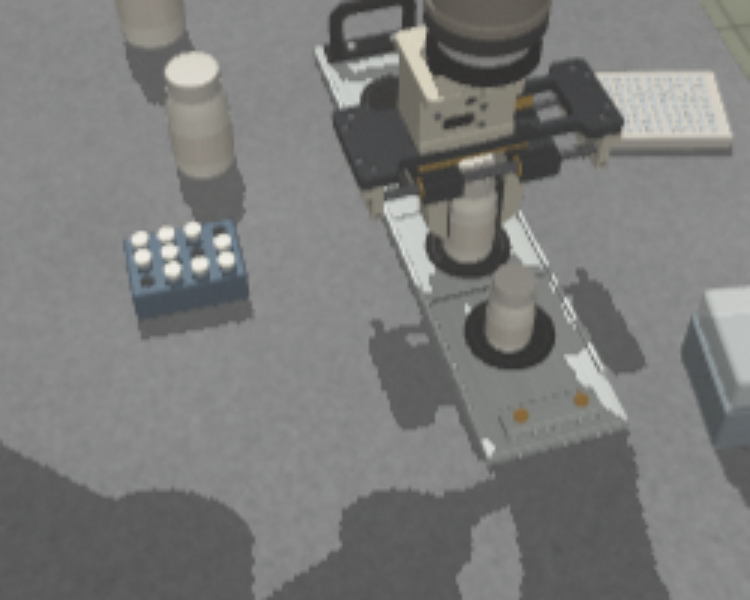

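The 60 ml bottle sits over its pad's middle (468,245), just above the surface. Lower and release.

>>> send_rows --rows '[{"x":0.004,"y":0,"z":0.005,"ax":0,"ay":0,"az":0,"jaw":-0.6},{"x":0.004,"y":0,"z":0.01,"ax":0,"ay":0,"az":0,"jaw":-0.6},{"x":0.004,"y":0,"z":0.01,"ax":0,"ay":0,"az":0,"jaw":0.2},{"x":0.004,"y":0,"z":0.01,"ax":0,"ay":0,"az":0,"jaw":0.5},{"x":0.004,"y":0,"z":0.01,"ax":0,"ay":0,"az":0,"jaw":0.5},{"x":0.004,"y":0,"z":0.01,"ax":0,"ay":0,"az":0,"jaw":0.5},{"x":0.004,"y":0,"z":-0.1,"ax":0,"ay":0,"az":0,"jaw":0.5},{"x":0.004,"y":0,"z":-0.25,"ax":0,"ay":0,"az":0,"jaw":0.5},{"x":0.004,"y":0,"z":-0.4,"ax":0,"ay":0,"az":0,"jaw":0.6},{"x":0.004,"y":0,"z":-0.5,"ax":0,"ay":0,"az":0,"jaw":0.6}]'

```text
time: 15.45
tool_pos: [649.3, -4.7, 143.2]
tcp_rot: [3.14, 0.0, 1.674]
contact_force: [0.4, 0.2, -0.5]
grip_width: 73.3
finger_force: 0.0
```

```bash
python3 -c "
from h import *
o=bot.get_obs();C=cam('wrist',o);p,d=bot.capture('wrist');P=cloud(C,d)
m=(abs(P[...,2]-100)<4)&(np.hypot(P[...,0]-649,P[...,1]+5)<25);print(m.sum(),P[m].mean(0))
go(459,145,140)"
```

```text
2145 [649.24645846  -5.96360206 100.21448562]
t 15.5 pos [650.5  -4.8 145.8] shift [ 0.844 -0.875  0.023] turn [0.005 0.001 0.003] w 73.36338167715964 0.0
```

>>> send_rows --rows '[{"x":0.05,"y":-0.05,"z":0,"ax":0,"ay":0,"az":0,"jaw":1},{"x":0.15,"y":-0.16,"z":0,"ax":0,"ay":0,"az":0,"jaw":1},{"x":0.28,"y":-0.29,"z":0,"ax":0,"ay":0,"az":0,"jaw":1},{"x":0.41,"y":-0.42,"z":0,"ax":0,"ay":0,"az":0,"jaw":1},{"x":0.54,"y":-0.56,"z":0,"ax":0,"ay":0,"az":0,"jaw":1},{"x":0.67,"y":-0.7,"z":0,"ax":0,"ay":0,"az":0,"jaw":1},{"x":0.78,"y":-0.81,"z":0,"ax":0,"ay":0,"az":0,"jaw":1},{"x":0.842,"y":-0.87,"z":0,"ax":0,"ay":0,"az":0,"jaw":1},{"x":0.842,"y":-0.87,"z":0,"ax":0,"ay":0,"az":0,"jaw":1},{"x":0.842,"y":-0.87,"z":0,"ax":0,"ay":0,"az":0,"jaw":1}]'

```text
time: 16.75
tool_pos: [459.2, 144.6, 141.4]
tcp_rot: [3.141, 0.0, 1.673]
contact_force: [1.3, -0.0, -0.4]
grip_width: 91.7
finger_force: 0.0
```

```bash
python3 -c "
from h import *
o=bot.get_obs();C=cam('wrist',o);p,d=bot.capture('wrist');P=cloud(C,d)
m=(abs(P[...,2]-99)<4)&(np.hypot(P[...,0]-459,P[...,1]-145)<35);print(m.sum(),P[m].mean(0))
go(459,145,38)"
```

```text
3680 [460.80350473 145.76650474  99.27610299]
t 16.8 pos [459.3 144.5 141.3] shift [ 0.003 -0.001  0.517] turn [0.    0.    0.002] w 91.71728871842993 0.0
```

>>> send_rows --rows '[{"x":0.004,"y":0.004,"z":0.1,"ax":0,"ay":0,"az":0,"jaw":0.7},{"x":0.004,"y":0.004,"z":0.25,"ax":0,"ay":0,"az":0,"jaw":0.7},{"x":0.004,"y":0.004,"z":0.4,"ax":0,"ay":0,"az":0,"jaw":0.7},{"x":0.004,"y":0.004,"z":0.49,"ax":0,"ay":0,"az":0,"jaw":0.7},{"x":0.004,"y":0.004,"z":0.515,"ax":0,"ay":0,"az":0,"jaw":0.7},{"x":0.004,"y":0.004,"z":0.515,"ax":0,"ay":0,"az":0,"jaw":-0.4},{"x":0.004,"y":0.004,"z":0.515,"ax":0,"ay":0,"az":0,"jaw":-0.4},{"x":0.004,"y":0.004,"z":0.515,"ax":0,"ay":0,"az":0,"jaw":-0.4},{"x":0.004,"y":0.004,"z":0.515,"ax":0,"ay":0,"az":0,"jaw":-0.4},{"x":0.004,"y":0.004,"z":0.515,"ax":0,"ay":0,"az":0,"jaw":-0.4}]'

```text
time: 18.05
tool_pos: [459.8, 146.0, 39.1]
tcp_rot: [3.14, 0.0, 1.674]
contact_force: [1.1, 0.3, 6.1]
grip_width: 49.8
finger_force: 30.0
```

```bash
python3 -c "
from h import *
go(640.3,83.5,150)"
```

```text
t 18.05 pos [459.8 146.   39.1] shift [-0.403  0.866 -0.553] turn [0.002 0.    0.003] w 49.84715061478954 30.000185407698154
```

>>> send_rows --rows '[{"x":0,"y":0,"z":-0.05,"ax":0,"ay":0,"az":0,"jaw":-0.4},{"x":0,"y":0,"z":-0.15,"ax":0,"ay":0,"az":0,"jaw":-0.4},{"x":0,"y":0,"z":-0.27,"ax":0,"ay":0,"az":0,"jaw":-0.4},{"x":-0.01,"y":0.02,"z":-0.38,"ax":0,"ay":0,"az":0,"jaw":-0.4},{"x":-0.05,"y":0.1,"z":-0.42,"ax":0,"ay":0,"az":0,"jaw":-0.4},{"x":-0.1,"y":0.22,"z":-0.43,"ax":0,"ay":0,"az":0,"jaw":-0.4},{"x":-0.16,"y":0.35,"z":-0.43,"ax":0,"ay":0,"az":0,"jaw":-0.4},{"x":-0.22,"y":0.48,"z":-0.43,"ax":0,"ay":0,"az":0,"jaw":-0.4},{"x":-0.28,"y":0.6,"z":-0.43,"ax":0,"ay":0,"az":0,"jaw":-0.4},{"x":-0.33,"y":0.7,"z":-0.43,"ax":0,"ay":0,"az":0,"jaw":-0.4}]'

```text
time: 19.3
tool_pos: [605.6, 94.2, 124.5]
tcp_rot: [-3.141, 0.0, 1.674]
contact_force: [0.3, 0.3, -1.1]
grip_width: 50.4
finger_force: 30.0
```

```bash
python3 -c "
from h import *
go(640.5,83.3,55)"
```

```text
t 19.3 pos [605.6  94.2 124.5] shift [-0.072  0.168  0.347] turn [-0.001  0.     0.002] w 50.425332963628975 29.99670102261007
```

>>> send_rows --rows '[{"x":-0.03,"y":0.07,"z":0,"ax":0,"ay":0,"az":0,"jaw":-0.4},{"x":-0.06,"y":0.14,"z":0,"ax":0,"ay":0,"az":0,"jaw":-0.4},{"x":-0.072,"y":0.168,"z":0.04,"ax":0,"ay":0,"az":0,"jaw":-0.4},{"x":-0.072,"y":0.168,"z":0.12,"ax":0,"ay":0,"az":0,"jaw":-0.4},{"x":-0.072,"y":0.168,"z":0.2,"ax":0,"ay":0,"az":0,"jaw":-0.4},{"x":-0.072,"y":0.168,"z":0.27,"ax":0,"ay":0,"az":0,"jaw":-0.4},{"x":-0.072,"y":0.168,"z":0.31,"ax":0,"ay":0,"az":0,"jaw":-0.4},{"x":-0.072,"y":0.168,"z":0.335,"ax":0,"ay":0,"az":0,"jaw":-0.4},{"x":-0.072,"y":0.168,"z":0.345,"ax":0,"ay":0,"az":0,"jaw":-0.4},{"x":-0.072,"y":0.168,"z":0.35,"ax":0,"ay":0,"az":0,"jaw":-0.4}]'

```text
time: 20.55
tool_pos: [640.4, 83.7, 54.8]
tcp_rot: [3.141, 0.0, 1.674]
contact_force: [-0.7, 0.7, -0.4]
grip_width: 50.1
finger_force: 30.0
```

```bash
python3 -c "
from h import *
go(640.5,83.3,52.5)"
```

```text
t 20.55 pos [640.4  83.7  54.8] shift [-0.002  0.     0.012] turn [0.001 0.    0.003] w 50.06849523738217 29.99658020096831
```

>>> send_rows --rows '[{"x":0,"y":0,"z":0.005,"ax":0,"ay":0,"az":0,"jaw":-0.4},{"x":0,"y":0,"z":0.01,"ax":0,"ay":0,"az":0,"jaw":-0.4},{"x":0,"y":0,"z":0.01,"ax":0,"ay":0,"az":0,"jaw":0.3},{"x":0,"y":0,"z":0.01,"ax":0,"ay":0,"az":0,"jaw":0.6},{"x":0,"y":0,"z":0.01,"ax":0,"ay":0,"az":0,"jaw":0.6},{"x":0,"y":0,"z":0.01,"ax":0,"ay":0,"az":0,"jaw":0.6},{"x":0,"y":0,"z":-0.1,"ax":0,"ay":0,"az":0,"jaw":0.6},{"x":0,"y":0,"z":-0.25,"ax":0,"ay":0,"az":0,"jaw":0.6},{"x":0,"y":0,"z":-0.42,"ax":0,"ay":0,"az":0,"jaw":0.6},{"x":0,"y":0,"z":-0.55,"ax":0,"ay":0,"az":0,"jaw":0.6}]'

```text
time: 21.8
tool_pos: [640.4, 83.8, 166.1]
tcp_rot: [3.14, 0.0, 1.674]
contact_force: [0.5, 0.2, -0.5]
grip_width: 73.7
finger_force: 0.0
```

```bash
python3 -c "
from h import *
o=bot.get_obs();C=cam('wrist',o);p,d=bot.capture('wrist');P=cloud(C,d)
m=(abs(P[...,2]-113)<4)&(np.hypot(P[...,0]-640,P[...,1]-83)<30);print(m.sum(),P[m].mean(0))
cv2.imwrite('pics/w3.png',p[:,:,::-1])
go(431,328,170)"
```

```text
3333 [640.49203143  83.42426312 113.24281372]
t 21.85 pos [642.   83.8 169.8] shift [ 1.323 -0.924 -0.008] turn [0.007 0.001 0.003] w 73.15140478749144 0.0
```

View pics/w3.png

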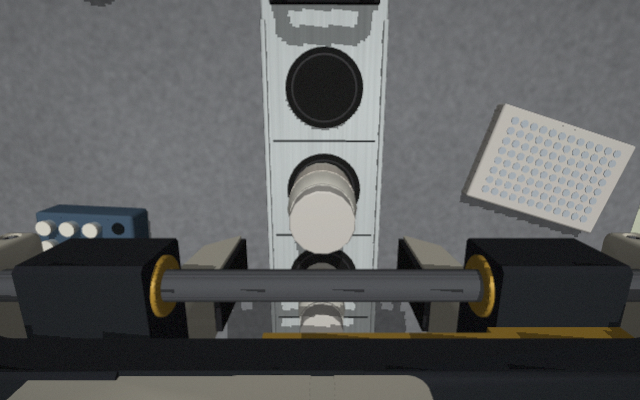

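The 125 ml bottle is centred on its pad (322,215), and the empty handle-end pad is at (324,87).

>>> send_rows --rows '[{"x":0.06,"y":-0.06,"z":0,"ax":0,"ay":0,"az":0,"jaw":1},{"x":0.18,"y":-0.16,"z":0,"ax":0,"ay":0,"az":0,"jaw":1},{"x":0.32,"y":-0.28,"z":0,"ax":0,"ay":0,"az":0,"jaw":1},{"x":0.46,"y":-0.41,"z":0,"ax":0,"ay":0,"az":0,"jaw":1},{"x":0.6,"y":-0.55,"z":0,"ax":0,"ay":0,"az":0,"jaw":1},{"x":0.74,"y":-0.69,"z":0,"ax":0,"ay":0,"az":0,"jaw":1},{"x":0.86,"y":-0.82,"z":0,"ax":0,"ay":0,"az":0,"jaw":1},{"x":0.96,"y":-0.9,"z":0,"ax":0,"ay":0,"az":0,"jaw":1},{"x":1.0,"y":-0.92,"z":0,"ax":0,"ay":0,"az":0,"jaw":1},{"x":1.0,"y":-0.92,"z":0,"ax":0,"ay":0,"az":0,"jaw":1}]'

```text
time: 23.1
tool_pos: [436.9, 263.9, 164.4]
tcp_rot: [3.141, 0.0, 1.675]
contact_force: [1.0, -0.4, 0.6]
grip_width: 91.8
finger_force: 0.0
```

```bash
python3 -c "
from h import *
o=bot.get_obs();C=cam('wrist',o);p,d=bot.capture('wrist');P=cloud(C,d)
m=(abs(P[...,2]-133)<4)&(np.hypot(P[...,0]-431,P[...,1]-328)<40);print(m.sum(),P[m].mean(0))
go(431,328,170)"
```

```text
6446 [431.64794203 329.15534232 133.34236049]
t 23.15 pos [437.2 263.5 164.4] shift [ 0.324  0.002 -0.028] turn [0.    0.    0.003] w 91.59300100799318 0.0
```

>>> send_rows --rows '[{"x":0.1,"y":0.002,"z":0,"ax":0,"ay":0,"az":0,"jaw":1},{"x":0.22,"y":0.003,"z":0,"ax":0,"ay":0,"az":0,"jaw":1},{"x":0.3,"y":0.003,"z":0,"ax":0,"ay":0,"az":0,"jaw":1},{"x":0.326,"y":0.003,"z":0,"ax":0,"ay":0,"az":0,"jaw":1},{"x":0.326,"y":0.003,"z":0.05,"ax":0,"ay":0,"az":0,"jaw":1},{"x":0.326,"y":0.003,"z":0.15,"ax":0,"ay":0,"az":0,"jaw":0.9},{"x":0.326,"y":0.003,"z":0.25,"ax":0,"ay":0,"az":0,"jaw":0.9},{"x":0.326,"y":0.003,"z":0.35,"ax":0,"ay":0,"az":0,"jaw":0.9},{"x":0.326,"y":0.003,"z":0.4,"ax":0,"ay":0,"az":0,"jaw":0.9},{"x":0.326,"y":0.003,"z":0.42,"ax":0,"ay":0,"az":0,"jaw":0.9}]'

```text
time: 24.4
tool_pos: [430.4, 328.2, 79.9]
tcp_rot: [-3.141, 0.001, 1.673]
contact_force: [0.1, 0.0, 0.6]
grip_width: 87.2
finger_force: 0.0
```

```bash
python3 -c "
from h import *
go(431.3,328.5,72)
print(bot.get_obs()['contact_force'])"
```

```text
t 24.4 pos [430.4 328.2  79.9] shift [0.001 0.005 0.039] turn [-0.001  0.001  0.002] w 87.22288906281366 0.0
[0.13312805 0.01752184 0.60500269]
```

>>> send_rows --rows '[{"x":0,"y":0.003,"z":0.02,"ax":0,"ay":0,"az":0,"jaw":0.9},{"x":0,"y":0.005,"z":0.036,"ax":0,"ay":0,"az":0,"jaw":0.9},{"x":0,"y":0.005,"z":0.038,"ax":0,"ay":0,"az":0,"jaw":0.5},{"x":0,"y":0.005,"z":0.038,"ax":0,"ay":0,"az":0,"jaw":0},{"x":0,"y":0.005,"z":0.038,"ax":0,"ay":0,"az":0,"jaw":-0.2},{"x":0,"y":0.005,"z":0.038,"ax":0,"ay":0,"az":0,"jaw":-0.2},{"x":0,"y":0.005,"z":0.038,"ax":0,"ay":0,"az":0,"jaw":-0.2},{"x":0,"y":0.005,"z":0.038,"ax":0,"ay":0,"az":0,"jaw":-0.2},{"x":0,"y":0.005,"z":0.038,"ax":0,"ay":0,"az":0,"jaw":-0.2},{"x":0,"y":0.005,"z":0.038,"ax":0,"ay":0,"az":0,"jaw":-0.2}]'

```text
time: 25.65
tool_pos: [431.7, 328.8, 73.1]
tcp_rot: [3.141, -0.0, 1.674]
contact_force: [1.1, 0.5, 1.3]
grip_width: 59.9
finger_force: 30.0
```

```bash
python3 -c "
from h import *
import sys
o=bot.get_obs();print(o['contact_force'])
o=dict(o);o['tool_pos']=np.array([640.8,83.6,168.]);o['tcp_rot']=[3.1416,0,1.673]
print(plane(cam('wrist',o),[[324,87]],14))
go(631.5,170.5,150)"
```

```text
[1.06333693 0.47823662 1.34714924]
[[633.59280089 170.72133414  14.        ]]
t 25.65 pos [431.7 328.8  73.1] shift [-0.89   0.913 -0.384] turn [ 0.    -0.     0.003] w 59.89773456614116 30.000313895288855
```

>>> send_rows --rows '[{"x":0,"y":0,"z":-0.03,"ax":0,"ay":0,"az":0,"jaw":-0.2},{"x":0,"y":0,"z":-0.1,"ax":0,"ay":0,"az":0,"jaw":-0.2},{"x":0,"y":0,"z":-0.2,"ax":0,"ay":0,"az":0,"jaw":-0.2},{"x":0,"y":0,"z":-0.3,"ax":0,"ay":0,"az":0,"jaw":-0.2},{"x":-0.03,"y":0.03,"z":-0.4,"ax":0,"ay":0,"az":0,"jaw":-0.2},{"x":-0.09,"y":0.09,"z":-0.47,"ax":0,"ay":0,"az":0,"jaw":-0.2},{"x":-0.17,"y":0.17,"z":-0.5,"ax":0,"ay":0,"az":0,"jaw":-0.2},{"x":-0.26,"y":0.26,"z":-0.5,"ax":0,"ay":0,"az":0,"jaw":-0.2},{"x":-0.33,"y":0.34,"z":-0.5,"ax":0,"ay":0,"az":0,"jaw":-0.2},{"x":-0.36,"y":0.37,"z":-0.5,"ax":0,"ay":0,"az":0,"jaw":-0.2}]'

```text
time: 26.9
tool_pos: [513.5, 263.7, 172.4]
tcp_rot: [-3.141, 0.0, 1.672]
contact_force: [-0.4, 0.8, -3.1]
grip_width: 59.9
finger_force: 30.0
```

```bash
python3 -c "
from h import *
go(632,171,150)"
```

```text
t 26.9 pos [513.5 263.7 172.4] shift [-0.521  0.543  0.112] turn [-0.001  0.     0.001] w 59.85730960427463 29.999433372868225
```

>>> send_rows --rows '[{"x":-0.03,"y":0.03,"z":0,"ax":0,"ay":0,"az":0,"jaw":-0.2},{"x":-0.1,"y":0.1,"z":0,"ax":0,"ay":0,"az":0,"jaw":-0.2},{"x":-0.19,"y":0.2,"z":0,"ax":0,"ay":0,"az":0,"jaw":-0.2},{"x":-0.28,"y":0.3,"z":0,"ax":0,"ay":0,"az":0,"jaw":-0.2},{"x":-0.37,"y":0.39,"z":0,"ax":0,"ay":0,"az":0,"jaw":-0.2},{"x":-0.45,"y":0.47,"z":0,"ax":0,"ay":0,"az":0,"jaw":-0.2},{"x":-0.5,"y":0.525,"z":0.03,"ax":0,"ay":0,"az":0,"jaw":-0.2},{"x":-0.521,"y":0.543,"z":0.1,"ax":0,"ay":0,"az":0,"jaw":-0.2},{"x":-0.521,"y":0.543,"z":0.17,"ax":0,"ay":0,"az":0,"jaw":-0.2},{"x":-0.521,"y":0.543,"z":0.22,"ax":0,"ay":0,"az":0,"jaw":-0.2}]'

```text
time: 28.15
tool_pos: [630.1, 172.8, 127.1]
tcp_rot: [-3.139, -0.0, 1.674]
contact_force: [-0.7, 0.3, -3.3]
grip_width: 60.1
finger_force: 30.0
```

```bash
python3 -c "
from h import *
go(632,171,87)"
```

```text
t 28.15 pos [630.1 172.8 127.1] shift [-0.01   0.009  0.201] turn [-0.002 -0.     0.003] w 60.13039329168437 29.99941501824651
```

>>> send_rows --rows '[{"x":-0.005,"y":0.005,"z":0.04,"ax":0,"ay":0,"az":0,"jaw":-0.2},{"x":-0.005,"y":0.005,"z":0.09,"ax":0,"ay":0,"az":0,"jaw":-0.2},{"x":-0.005,"y":0.005,"z":0.13,"ax":0,"ay":0,"az":0,"jaw":-0.2},{"x":-0.005,"y":0.005,"z":0.16,"ax":0,"ay":0,"az":0,"jaw":-0.2},{"x":-0.005,"y":0.005,"z":0.175,"ax":0,"ay":0,"az":0,"jaw":-0.2},{"x":-0.005,"y":0.005,"z":0.185,"ax":0,"ay":0,"az":0,"jaw":-0.2},{"x":-0.005,"y":0.005,"z":0.19,"ax":0,"ay":0,"az":0,"jaw":-0.2},{"x":-0.005,"y":0.005,"z":0.19,"ax":0,"ay":0,"az":0,"jaw":-0.2},{"x":-0.005,"y":0.005,"z":0.19,"ax":0,"ay":0,"az":0,"jaw":-0.2},{"x":-0.005,"y":0.005,"z":0.19,"ax":0,"ay":0,"az":0,"jaw":-0.2}]'

```text
time: 29.4
tool_pos: [632.4, 171.4, 91.0]
tcp_rot: [3.141, 0.0, 1.674]
contact_force: [-0.2, -0.1, -2.9]
grip_width: 60.0
finger_force: 30.0
```

```bash
python3 -c "
from h import *
go(632,171,86.5);print(bot.get_obs()['contact_force'])
p,d=bot.capture('side');cv2.imwrite('pics/s3.png',cv2.resize(p[:,:,::-1][60:260,220:470],None,fx=3,fy=3))"
```

```text
t 29.4 pos [632.4 171.4  91. ] shift [-0.002 -0.002  0.023] turn [0.    0.    0.003] w 60.03589430683609 29.999355339095928
[-0.17142823 -0.06477426 -2.90099332]
```

View pics/s3.png

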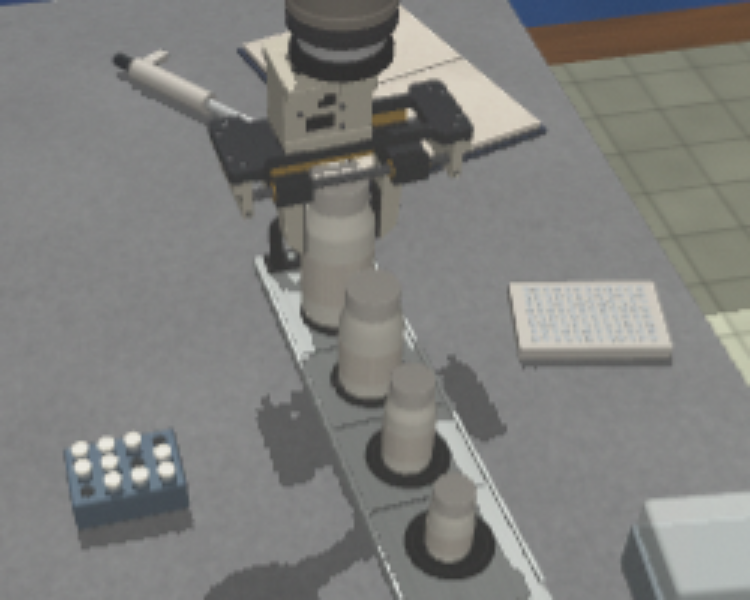

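The 250 ml bottle is over its pad (335,315), a few mm above it, and the other three stand well. Lower it gently.

>>> send_rows --rows '[{"x":0,"y":0,"z":0.004,"ax":0,"ay":0,"az":0,"jaw":-0.2},{"x":0,"y":0,"z":0.008,"ax":0,"ay":0,"az":0,"jaw":-0.2},{"x":0,"y":0,"z":0.012,"ax":0,"ay":0,"az":0,"jaw":-0.2},{"x":0,"y":0,"z":0.016,"ax":0,"ay":0,"az":0,"jaw":-0.2},{"x":0,"y":0,"z":0.018,"ax":0,"ay":0,"az":0,"jaw":-0.2},{"x":0,"y":0,"z":0.018,"ax":0,"ay":0,"az":0,"jaw":-0.2},{"x":0,"y":0,"z":0.018,"ax":0,"ay":0,"az":0,"jaw":-0.2},{"x":0,"y":0,"z":0.018,"ax":0,"ay":0,"az":0,"jaw":-0.2},{"x":0,"y":0,"z":0.018,"ax":0,"ay":0,"az":0,"jaw":-0.2},{"x":0,"y":0,"z":0.018,"ax":0,"ay":0,"az":0,"jaw":-0.2}]'

```text
time: 30.7
tool_pos: [632.3, 171.4, 87.3]
tcp_rot: [3.142, 0.0, 1.674]
contact_force: [-0.3, -0.2, -3.7]
grip_width: 59.9
finger_force: 30.0
```

Not yet in contact (−3.7 N is still the full weight). Another 1.4 mm, then release and lift.

>>> send_rows --rows '[{"x":0,"y":0,"z":0.004,"ax":0,"ay":0,"az":0,"jaw":-0.2},{"x":0,"y":0,"z":0.007,"ax":0,"ay":0,"az":0,"jaw":-0.2},{"x":0,"y":0,"z":0.007,"ax":0,"ay":0,"az":0,"jaw":0.4},{"x":0,"y":0,"z":0.007,"ax":0,"ay":0,"az":0,"jaw":0.7},{"x":0,"y":0,"z":0.007,"ax":0,"ay":0,"az":0,"jaw":0.8},{"x":0,"y":0,"z":0.007,"ax":0,"ay":0,"az":0,"jaw":0.8},{"x":0,"y":0,"z":-0.08,"ax":0,"ay":0,"az":0,"jaw":0.8},{"x":0,"y":0,"z":-0.22,"ax":0,"ay":0,"az":0,"jaw":0.8},{"x":0,"y":0,"z":-0.38,"ax":0,"ay":0,"az":0,"jaw":0.8},{"x":0,"y":0,"z":-0.5,"ax":0,"ay":0,"az":0,"jaw":0.8}]'

```text
time: 31.95
tool_pos: [632.9, 171.5, 190.4]
tcp_rot: [3.139, -0.0, 1.674]
contact_force: [-0.3, -1.0, -0.6]
grip_width: 83.0
finger_force: 0.0
```

>>> send_rows --rows '[{"x":0,"y":-0.1,"z":0,"ax":0,"ay":0,"az":0,"jaw":0.8},{"x":0,"y":-0.25,"z":0,"ax":0,"ay":0,"az":0,"jaw":0.8},{"x":0,"y":-0.4,"z":0,"ax":0,"ay":0,"az":0,"jaw":0.8},{"x":0,"y":-0.55,"z":0,"ax":0,"ay":0,"az":0,"jaw":0.8},{"x":0,"y":-0.7,"z":0,"ax":0,"ay":0,"az":0,"jaw":0.8},{"x":0,"y":-0.8,"z":0,"ax":0,"ay":0,"az":0,"jaw":0.8},{"x":0,"y":-0.85,"z":0,"ax":0,"ay":0,"az":0,"jaw":0.8},{"x":0,"y":-0.85,"z":0,"ax":0,"ay":0,"az":0,"jaw":0.8},{"x":0,"y":-0.85,"z":0,"ax":0,"ay":0,"az":0,"jaw":0.8},{"x":0,"y":-0.85,"z":0,"ax":0,"ay":0,"az":0,"jaw":0.8}]'

```text
time: 33.2
tool_pos: [463.8, 153.9, 187.2]
tcp_rot: [3.141, 0.0, 1.674]
contact_force: [0.1, 0.0, 0.1]
grip_width: 82.7
finger_force: 0.0
```

```bash
python3 - <<'E'
from h import *
C=cam("top");p,d=bot.capture("top");P=cloud(C,d);cv2.imwrite("pics/top1.png",p[:,:,::-1])
for n,(x,y) in dict(zip(B,[(630,172),(639,84.5),(647.6,-2.8),(656.3,-90.3)])).items():
    H=B[n]+14;m=(abs(P[...,2]-H)<9)&(np.hypot(P[...,0]-x,P[...,1]-y)<40)
    print(n,m.sum(),np.round(P[m].mean(0)-[x,y,H],1) if m.any() else None)
E
```

```text
250 453 [-1.4  0.8 -1.2]
125 331 [-2.4 -0.1 -1.3]
60 188 [-1.8 -1.4 -1.7]
30 152 [-2.5 -1.5 -1.6]
```

View pics/top1.png

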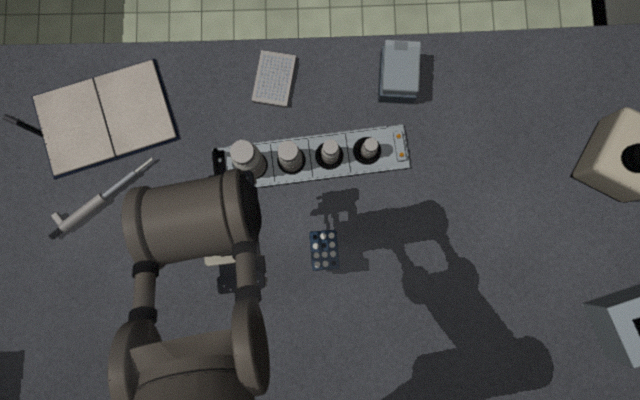

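All four bottles stand within about 3 mm of their pad centres (caps at (243,152), (290,151), (331,148) and (370,146)). The rack is unmoved at (324,250), and the arm is clear.

```bash
python3 -c "
from plant import bot
print(bot.close_job())"
```

```text
the job is handed in; nothing more can be done
None
```

All four bottles stand upright in size order within about 3 mm of their pad centres (250 ml next to the handle), the tube rack is where it was, and the job was handed in at about 33 s; no verdict came back.

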